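# Shut off one outlet of the bench air box

### The arm

A 7-joint arm with a two-finger parallel gripper is mounted at the origin on a cart in front of the work surface, level with it; the furniture and walls round the work are solid. World frame = base frame: x ahead of the robot, y to its left, z up, the work surface at z = 0. Lengths are in m, angles in rad, forces in N, time in s.
With the tool pointing down it reaches from about 0.4 to 0.85 m from the base axis. Payload 10.4 kg.
Tool frame: the origin (TCP) lies on the centre line of the jaws, within the pads' length; the fingertips stand 8 mm ahead of it and the grasp point (between the pads) lies 11 mm behind it (r.finger_overhang is the distance from the TCP to the fingertips, in m); z points along the fingers, y is the line along which they close (so a half turn about z gives the same grasp; the last joint's range is limited). The gripper opens to 87 mm and grips with 3 to 60 N. Pads are 19 mm wide; open, the fingers measure 117 mm over their backs; the gripper's body (75 mm by 190 mm) begins 51 mm behind the grasp point.
Start: joints at [1.318, 0.332, -0.065, 1.46, 0.022, 1.35, -0.088], TCP at [0.142, -0.609, 0.231] pointing down, gripper open.
Joint ranges: [-2.6, 2.6], [-0.5, 2.12], [-1.47, 1.34], [0.16, 2.42], [-1.27, 4.41], [0.06, 2.06], [-2.6, 2.6]. Speed limits (rad/s): [2.22, 2.22, 2.79, 2.79, 3.14, 3.14, 3.14].

### API

Orientations are given as a unit quaternion [x, y, z, w].
In Python, from bench import r, vision gives the robot as it stands.
- The arm moves only by the tool drive_tool, never from a script. Its argument "series" is a list of rows, each a list of 2 entries, a list of its own where there are three numbers: the shift along the world's x, y, z in cm, then the turn about the world's z in degrees. A call has exactly 10 rows; each row shifts and turns the commanded pose from where the row before left it; what a row does not reach is not made up. A row lasts 1/8 s, in which the tool goes at most 62.5 mm and 10.7 degrees, less where a joint would pass 70% of its speed; a pose out of reach is approached as far as the arm can. A call with a gripper value outside its range is refused whole. "hand" is the closure, from 0 (fully open) to 1 (shut), set as the call begins (left out, the last holds). The fingers move at their own pace and stop on an object; "newtons" is the grip in N (left out, the last holds). Time passes only in rows, so rows that do not move let the fingers close, or fill a call up. It gives the time, the measured TCP pose, the force, the opening and the grip force at its end, in the units of the state.
- r.read_state(): the state, without advancing time (a new reading comes with each control period).
- vision.camera(name): name is "scene" or "top" or "wrist"; returns a dict with "color" (420x560x3 uint8, red, green, blue), "intrinsics" (3x3 intrinsics, pixels), "k1" (the pictures are not rectified: a ray, as slopes to the right and down, at radius r is drawn at 1 + k1 r^2 times it, then the intrinsics apply), "R" (3x3) and "t" (3): a world point X has camera coordinates R X + t; the wrist camera has in their place "mount" (4x4, takes a point from camera to tool coordinates, whose origin is the TCP and whose axes are the flange's). Camera axes: x right, y down, z forward; pixel columns grow to the right and rows downward; lengths in m; the calibration is good to about 2 mm. A picture is of the moment at which its call begins: read the wrist's pose just before it. There is no depth.
- r.close_job(): hands the job in; it is judged then, once.
The state is a dict: "time": time; "joint_positions": joint angles; "joint_vel": joint speeds; "joint_torque": joint torques, N m; "ee_pos": TCP position; "eef_rot": TCP orientation; "ft_force": force on the tool from outside, world axes, zero at the start; "torque": the same for the moment, N m; "width": finger opening in m; "grip_force": force on a finger pad.
Only numpy, scipy, OpenCV 4.12 (cv2) and the standard library are available. Lean on these libraries where they do the work, as an engineer would, in place of code of your own. Each camera call takes 0.05 s, during which the arm holds its last target. There are 200 camera calls.

### The job

Shut off the air to the outlet whose valve handle carries the round disc: push the sliding cover of the grey air box right back by its folded-up edge, push the handle with the disc clockwise until it is fully shut across its pipe, then push the cover fully closed again. Only push with the fingers, gripping and lifting nothing; leave the plain handle open as it stands and do not disturb the oil bottle or the lock cylinders beside the box.

Things in the scene. Friction and masses are not known exactly. Their poses are not given: they have to be found in the camera images.
- air_box: Grey sheet-steel air box fixed to the bench, 240 (x) x 220 (y) x 72 mm high. Origin: centre of its underside; +x from its front (gauge, two couplers standing out 30 mm, towards the robot) to its rear, +y left, z up. Front half (inside x -117..0, y -107..107 mm): valve bay, open above under the cover. Rear half: fixed deck. Guide rails at |y| over 98 mm, 84 mm high. Feet and a fitting stand out 21 mm.
- cover (a joint): Travel (m) of the sliding aluminium cover: 0 closed over the valve bay, 0.11 right back at its stop over the rear deck; it opens along the box's +x. Panel 118 (x) x 208 (y) x 3 mm, top face 76 mm above the bench (beads to 77 mm). About 1.5 N of friction; stays where it is left; may start up to 15 mm open.
- lip_top (a point): Middle of the top of the cover's folded-up front edge (lip), 94 mm above the bench. The lip is 6 mm thick (x), 140 mm long (y), 18 mm above the panel; it moves with the cover, from x -114 mm (closed) to -4 mm (open) in the box's frame. Push its front face to open, its back face (from over the panel) to close.
- marked_handle (a joint): Angle (rad) of the valve handle with the round disc: 0 open, in line with its pipe, pointing to the box's -x (front); pi/2 fully shut at its stop, across the pipe, pointing to the box's +y (left). It closes clockwise seen from above about an upright spindle, against about 0.2 N m of friction (5 N at the disc); stays where it is left. Starts at 0 to 0.35.
- plain_handle (a joint): The same for the other valve handle, without disc. It starts open, within 0.1 rad, and stays so.
- marked_pivot (a point): On the marked handle's spindle axis at mid height of the handle, 54 mm above the bench; in the box's frame x -40, y -50 or +35 mm (the plain one has the other place). The handle: a bar 12 mm wide, height 50 to 58 mm, reaching 56 mm from the axis; on top, centred 41 mm out, a flat disc of 24 mm diameter, height 58 to 61 mm. Below, the bay is free down to 38 mm (15 mm from the axis and more).
- marked_tip (a point): Middle of the free end of the marked handle, 56 mm from its pivot; moves with it.
- plain_pivot (a point): On the spindle axis of the plain handle, 54 mm above the bench; its handle is the same bar without the disc.
- plain_tip (a point): Middle of the free end of the plain handle, 56 mm from its pivot.
- oil_bottle: Yellow oil bottle with black cap, 44 mm across, 121 mm high, standing to the right of the box near its rear. Origin: centre of its underside. Loose bystander.
- rim_cylinder: Round lock cylinder with flange, 39 mm across, 32 mm high, standing to the right of the box. Origin: centre of its underside. Loose bystander.
- euro_cylinder: Profile lock cylinder lying on its side, 65 x 34 x 17 mm, to the right of the box near its front. Origin: centre of its underside. Loose bystander.

How it is judged:
By the outcome, as a careful person would: the job done as asked, in the order asked, and still so for the second after the job is handed in, with the robot touching nothing.
It also fails if it takes over 64 s, if anything falls off the work surface, if the arm or the gripper's body presses on something with over 40 N, if the wrist force passes 120 N, or if a joint passes its speed limit or range.

## Working session

There is one attempt and no reset: what is moved stays moved. The work goes in short steps, Python scripts to look and compute and a tool call to move; the robot and the scene stay as the last step left them, time stands still between calls to the robot, and variables do not carry over. Pictures are saved under pics/ and viewed, at most 10 in all, crops included, and the job is handed in when it is done.

Besides the shell and the picture viewer there is one more tool, called as name(argument=value, ...) on one line, values as JSON. drive_tool: Moves the arm, as the interface text tells. Its arguments: {"type":"object","properties":{"series":{"type":"array"},"hand":{"type":"number"},"newtons":{"type":"number"}},"required":["series"]}

```bash
mkdir -p pics; cat > h.py <<'E'
import numpy as np, cv2, sys
from bench import r, vision
def grab(n):
    s=r.read_state(); c=vision.camera(n)
    if n!="wrist": return c
    from scipy.spatial.transform import Rotation as Ro
    T=np.eye(4); T[:3,:3]=Ro.from_quat(s["eef_rot"]).as_matrix(); T[:3,3]=s["ee_pos"]
    M=T@np.array(c["mount"]); c["R"]=M[:3,:3].T; c["t"]=-M[:3,:3].T@M[:3,3]; return c
def ray(c,uv):
    K=np.array(c["intrinsics"]); D=np.array([c["k1"],0,0,0,0.])
    p=cv2.undistortPoints(np.array([[uv]],float),K,D)[0,0]
    R=np.array(c["R"]); return -R.T@np.array(c["t"]), R.T@np.array([p[0],p[1],1])
def onz(c,uv,z):
    o,d=ray(c,uv); return o+d*(z-o[2])/d[2]
def proj(c,X):
    K=np.array(c["intrinsics"]); D=np.array([c["k1"],0,0,0,0.])
    return cv2.projectPoints(np.array(X,float).reshape(-1,1,3),cv2.Rodrigues(np.array(c["R"]))[0],np.array(c["t"],float),K,D)[0].reshape(-1,2)
def save(c,f): cv2.imwrite("pics/"+f,c["color"][:,:,::-1])
E
python3 - <<'E'
from h import *
a=grab("top");save(a,"top0.png");np.save("top0.npy",a,allow_pickle=True)
b=grab("scene");save(b,"sc0.png");np.save("sc0.npy",b,allow_pickle=True)
for c in(a,b): print(-np.array(c["R"]).T@np.array(c["t"]),c["k1"],np.array(c["intrinsics"])[0,0])
s=r.read_state();print(s["time"],s["eef_rot"],s["width"],r.finger_overhang)
E
```

```text
[ 0.48819867 -0.06024613  0.91337238] 0.017191029137755477 448.28131648047093
[0.17110894 0.56990563 0.44382184] -0.13712315377611464 489.1515252228631
0.1 [ 9.93408448e-01  1.14626600e-01 -1.00478150e-04 -6.22645010e-04] 0.08662386596145426 0.008
```

View pics/top0.png

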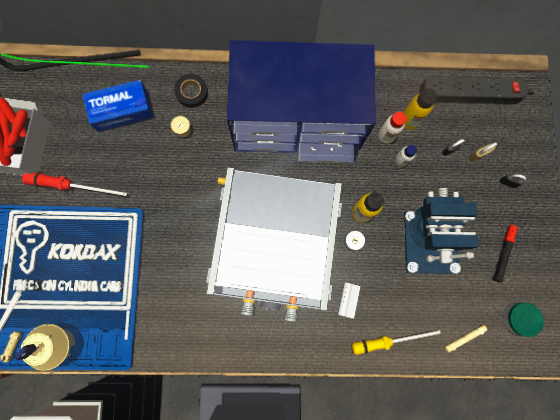

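View pics/sc0.png

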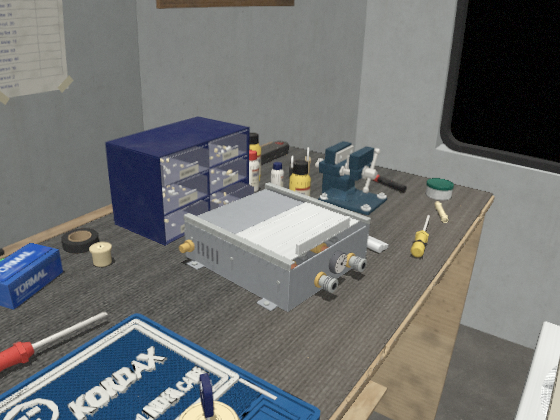

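The box is centred near (275,240) in the top view, turned slightly, with the bright cover over the front half and the couplers at the bottom (towards the robot). A drawer cabinet stands right behind the box. I'll enlarge this.

```bash
python3 - <<'E'
from h import *
a=np.load("top0.npy",allow_pickle=True).item()
b=np.load("sc0.npy",allow_pickle=True).item()
def cr(c,x0,x1,y0,y1,k): return cv2.resize(c["color"][y0:y1,x0:x1,::-1],None,fx=k,fy=k,interpolation=cv2.INTER_CUBIC)
cv2.imwrite("pics/c1.png",cr(a,195,395,160,310,4))
cv2.imwrite("pics/c2.png",cr(b,180,380,180,310,4))
E
```

```text
(no output)
```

View pics/c1.png

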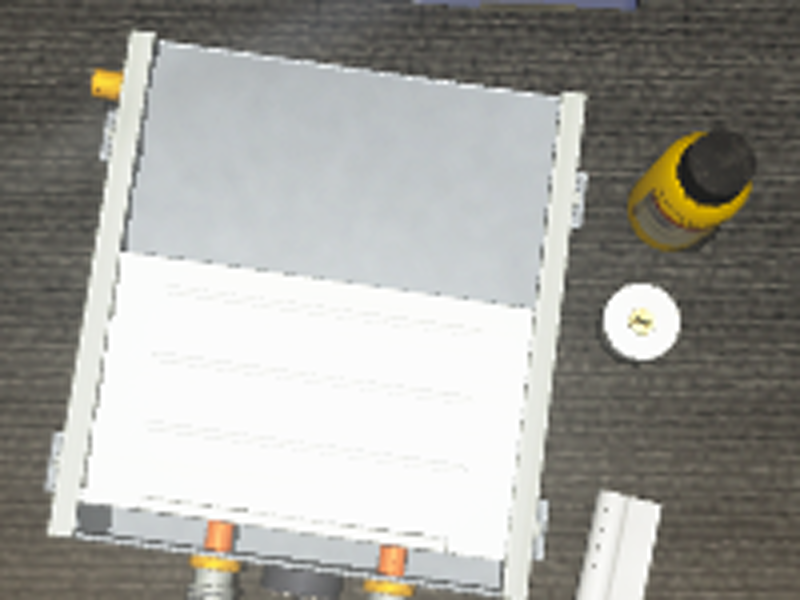

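View pics/c2.png

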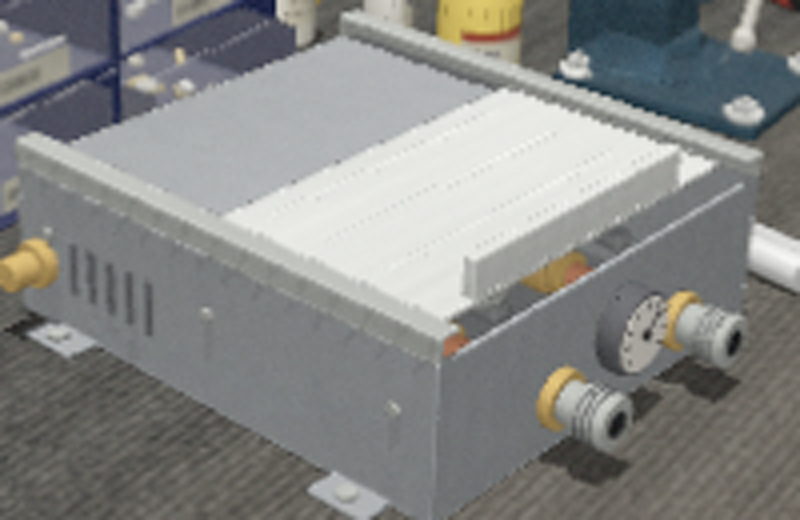

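c1: rail tops run from crop (133,33) to (48,535) on the left and from (585,95) to about (527,600) on the right. The cover is slightly open, with its front edge from (78,503) to (503,560). c2 confirms the lip and a small opening at the front.

```bash
cat >> h.py <<'E'
def fit(m,w):
    m=np.array(m);w=np.array(w);mc,wc=m.mean(0),w.mean(0);A=(m-mc);B=(w-wc)
    th=np.arctan2((A[:,0]*B[:,1]-A[:,1]*B[:,0]).sum(),(A*B).sum());R=np.array([[np.cos(th),-np.sin(th)],[np.sin(th),np.cos(th)]])
    t=wc-R@mc;return th,R,t,(m@R.T+t-w)
E
python3 - <<'E'
from h import *
a=np.load("top0.npy",allow_pickle=True).item()
b=np.load("sc0.npy",allow_pickle=True).item()
f=lambda x,y:((x+.5)/4-.5+195,(y+.5)/4-.5+160)
g=lambda x,y:((x+.5)/4-.5+180,(y+.5)/4-.5+180)
W=[onz(a,f(*p),.084)[:2] for p in [(133,33),(48,535),(585,93)]]
th,R,t,e=fit([(.12,.11),(-.12,.11),(.12,-.11)],W)
print("top",np.degrees(th),t,(e*1e3).round(1).tolist())
W2=[onz(b,g(*p),.084)[:2] for p in [(17,143),(440,355),(762,155),(345,13)]]
th2,R2,t2,e2=fit([(.12,.11),(-.12,.11),(-.12,-.11),(.12,-.11)],W2)
print("scene",np.degrees(th2),t2,(e2*1e3).round(1).tolist())
L=lambda X:R.T@(X[:2]-t)
print("cover rear edge z75",[L(onz(a,f(*p),.076)).round(4) for p in [(125,252),(530,307)]])
print("front edge z76",[L(onz(a,f(*p),.076)).round(4) for p in [(85,505),(500,558)]])
print("lip top scene front-left..right",[ (R2.T@(onz(b,g(*p),.094)[:2]-t2)).round(4) for p in [(467,260),(678,150)]])
for p in [(.05,-.16)]: pass
print("cyl", L(onz(a,f(641,321),.032)), "bottle cap",L(onz(a,f(718,165),.12)),"cab",[L(onz(a,q,.0))for q in [(233,150),(300,160)]])
E
```

```text
top -6.895767433906173 [ 0.59306235 -0.07051056] [[1.2, 1.2], [-0.8, -0.1], [-0.4, -1.1]]
scene -6.484258762390409 [ 0.59176544 -0.06457892] [[0.5, 4.2], [2.6, -4.7], [-0.4, 1.5], [-2.8, -1.0]]
cover rear edge z75 [array([0.0151, 0.097 ]), array([ 0.0156, -0.0957])]
front edge z76 [array([-0.1037,  0.0968]), array([-0.1019, -0.0956])]
lip top scene front-left..right [array([-0.0972,  0.0675]), array([-0.101 , -0.0711])]
cyl [ 0.02258445 -0.15621731] bottle cap [ 0.08557091 -0.16806133] cab [array([0.18179477, 0.11520361]), array([ 0.18033365, -0.02806622])]
```

drive_tool(series=[[[2.5,3.5,0],-2],[[2.5,3.5,0],-2],[[3,4,0],-2],[[3,4,0],-2],[[3,4,0],-2],[[3,4,0],-2],[[3,4,0],-2],[[3,4,0],-2],[[3,4,0],-2],[[3,4,0],-2]], hand=1, newtons=20)

```text
time: 1.35
ee_pos: [0.433, -0.2171, 0.2304]
eef_rot: [0.998, -0.06, -0.0, 0.0]
ft_force: [1.0, 0.5, 0.4]
width: 0.0014
grip_force: 0.0
```

drive_tool(series=[[[0.4,4,0],0],[[0.4,4,0],0],[[0.4,4,0],0],[[0.4,4,-1],0],[[0,0.4,-3],0],[[0,0,-4],0],[[0,0,-4],0],[[0,0,-2],0],[[0,0,0],0],[[0,0,0],0]])

```text
time: 2.6
ee_pos: [0.4489, -0.0546, 0.0914]
eef_rot: [0.998, -0.06, 0.0, 0.0]
ft_force: [0.3, -0.0, -0.4]
width: 0.0004
grip_force: 0.0
```

drive_tool(series=[[[1.39,-0.17,0],0],[[1.39,-0.17,0],0],[[1.39,-0.17,0],0],[[1.39,-0.17,0],0],[[1.39,-0.17,0],0],[[1.39,-0.17,0],0],[[1.39,-0.17,0],0],[[1.39,-0.17,0],0],[[1.0,-0.12,0],0],[[0.2,0,0],0]])

```text
time: 3.85
ee_pos: [0.5722, -0.0695, 0.0905]
eef_rot: [0.998, -0.06, 0.0, -0.0]
ft_force: [-2.1, -1.0, -0.0]
width: 0.0003
grip_force: 0.8
```

drive_tool(series=[[[0.2,-0.02,0],0],[[0.2,-0.03,0],0],[[0.2,-0.02,0],0],[[0.1,-0.01,0],0],[[0.1,-0.01,0],0],[[0,0,0],0],[[0,0,0],0],[[0,0,0],0],[[0,0,0],0],[[0,0,0],0]])

```text
time: 5.1
ee_pos: [0.5769, -0.0701, 0.0904]
eef_rot: [0.998, -0.059, -0.003, 0.0]
ft_force: [-17.2, 0.0, 10.1]
width: 0.0007
grip_force: 8.1
```

drive_tool(series=[[[-1,0.1,0],0],[[-0.5,0,3],0],[[-1,0,5],0],[[-2,0,5],0],[[-4,0,3],0],[[-4,0,0],0],[[-3,0,0],0],[[0,0,0],0],[[0,0,0],0],[[0,0,0],0]])

```text
time: 6.35
ee_pos: [0.4252, -0.0691, 0.2505]
eef_rot: [0.998, -0.059, 0.0, -0.0]
ft_force: [0.1, -0.1, -0.3]
width: 0.0002
grip_force: 0.0
```

```bash
python3 - <<'E'
from h import *
w=grab("wrist");np.save("w1.npy",w,allow_pickle=True);a=grab("top");np.save("top1.npy",a,allow_pickle=True)
t=cv2.resize(a["color"][210:310,200:340],(560,400),interpolation=cv2.INTER_CUBIC)
im=np.vstack([cv2.resize(w["color"],(400,300))[:, :],]);
can=np.zeros((600,560+240,3),np.uint8)
can[:400,:560]=t; can[300:,400:]=cv2.resize(w["color"],(400,300))
cv2.imwrite("pics/v1.png",can[:,:,::-1]);print(r.read_state()["ee_pos"])
E
```

```text
[ 0.42505182 -0.0690614   0.2503792 ]
```

View pics/v1.png

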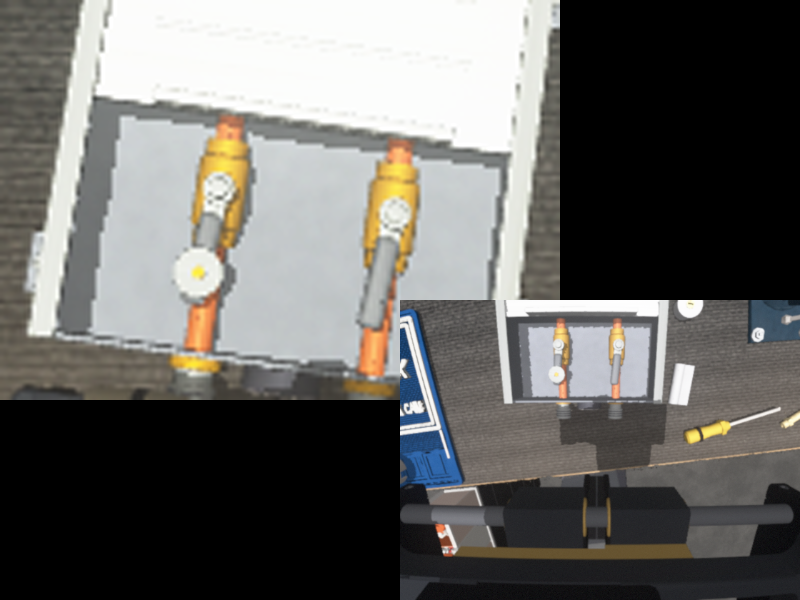

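The marked handle is the left one: its pivot is at crop (218,187) and its disc at (198,272). The plain handle has its pivot at (395,212) and its tip near (370,325). The cover is right back.

```bash
python3 - <<'E'
from h import *
a=np.load("top1.npy",allow_pickle=True).item();w=np.load("w1.npy",allow_pickle=True).item()
f=lambda x,y:((x+.5)/4-.5+200,(y+.5)/4-.5+210)
g=lambda x,y:((x-400+.5)*1.4-.5,(y-300+.5)*1.4-.5)
th=np.radians(-6.8);R=np.array([[np.cos(th),-np.sin(th)],[np.sin(th),np.cos(th)]]);t=np.array([.593,-.0695])
for n,c,q in(("top",a,[f(218,187),f(198,272),f(395,212),f(370,325)]),("wrist",w,[g(560,345),g(556.5,374.5),g(619,345),g(614.5,384)])):
  for m,p,z in zip(["mp","disc","pp","ptip"],q,[.064,.061,.064,.058]):
    X=onz(c,p,z)[:2];print(n,m,X.round(4),(R.T@(X-t)).round(4))
E
```

```text
top mp [ 0.558  -0.0304] [-0.0394  0.0347]
top disc [ 0.5182 -0.0219] [-0.0799  0.0384]
top pp [ 0.5476 -0.1142] [-0.0398 -0.0498]
top ptip [ 0.4948 -0.1033] [-0.0935 -0.0451]
wrist mp [ 0.5563 -0.0355] [-0.0404  0.0294]
wrist disc [ 0.5181 -0.0239] [-0.0798  0.0364]
wrist pp [ 0.5466 -0.1164] [-0.0405 -0.052 ]
wrist ptip [ 0.4949 -0.1055] [-0.0932 -0.0473]
```

drive_tool(series=[[[4,0.1,0],0],[[4.4,0.05,0],0],[[0,0,-4],0],[[0,0,-4],0],[[0,0,-4],0],[[0,0,-3],0],[[0,0,-3],0],[[0,0,-1.9],0],[[0,0,0],0],[[0,0,0],0]])

```text
time: 7.7
ee_pos: [0.5094, -0.0677, 0.0525]
eef_rot: [0.998, -0.06, 0.001, 0.0]
ft_force: [-0.3, -0.2, 0.9]
width: 0.001
grip_force: 0.0
```

drive_tool(series=[[[0.1,1.0,0],0],[[0.1,0.95,0],0],[[-0.2,0.5,0],0],[[-0.2,0.55,0],0],[[0,0.7,0],0],[[0.05,0.75,0],0],[[0.1,0.75,0],0],[[0.35,0.65,0],0],[[0.4,0.6,0],0],[[0.45,0.6,0],0]])

```text
time: 8.95
ee_pos: [0.5189, 0.002, 0.0511]
eef_rot: [0.998, -0.06, -0.001, 0.001]
ft_force: [-4.5, -1.6, 0.1]
width: 0.0003
grip_force: 1.9
```

drive_tool(series=[[[0.5,0.35,0],0],[[0.5,0.3,0],0],[[0.5,0.25,0],0],[[0.5,0.2,0],0],[[0.2,0,0],0],[[0.15,0,0],0],[[0.15,0,0],0],[[0,0,0],0],[[0,0,0],0],[[0,0,0],0]])

```text
time: 10.2
ee_pos: [0.5438, 0.0138, 0.0511]
eef_rot: [0.998, -0.06, -0.002, 0.0]
ft_force: [-9.7, -2.0, 3.1]
width: 0.0005
grip_force: 9.0
```

drive_tool(series=[[[0.1,0,0],0],[[0.1,0,0],0],[[0.1,0,0],0],[[0.1,0,0],0],[[0,0,0],0],[[0,0,0],0],[[0,0,0],0],[[0,0,0],0],[[0,0,0],0],[[0,0,0],0]])

```text
time: 11.45
ee_pos: [0.5446, 0.0138, 0.0506]
eef_rot: [0.998, -0.059, -0.005, 0.001]
ft_force: [-25.4, -2.4, 13.3]
width: 0.0002
grip_force: 16.3
```

drive_tool(series=[[[-1,0,0],0],[[-1,0,0],0],[[0,0,4],0],[[0,0,5],0],[[0,0,5],0],[[-2,-2,5],0],[[-4,-3,1],0],[[-4,-3,0],0],[[0,0,0],0],[[0,0,0],0]])

```text
time: 12.7
ee_pos: [0.4296, -0.0658, 0.252]
eef_rot: [0.998, -0.059, 0.001, 0.0]
ft_force: [0.5, 0.7, -0.1]
width: 0.0001
grip_force: 0.0
```

```bash
python3 - <<'E'
from h import *
a=grab("top");np.save("top2.npy",a,allow_pickle=True)
cv2.imwrite("pics/v2.png",cv2.resize(a["color"][210:310,200:340,::-1],(560,400),interpolation=cv2.INTER_CUBIC));print(r.read_state()["ee_pos"])
E
```

```text
[ 0.4298282  -0.06547259  0.25181654]
```

View pics/v2.png

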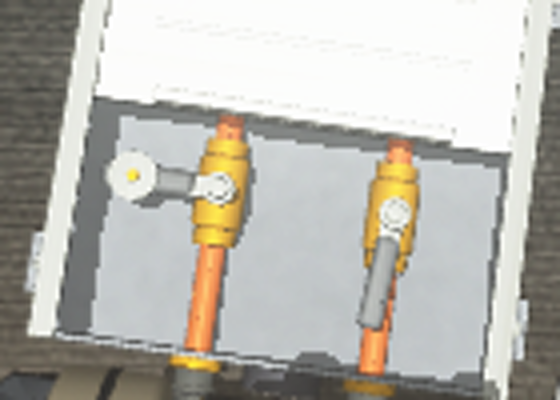

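The disc handle at (132,175)–(218,187) now lies across its pipe, and the plain handle is unmoved. Next I close the cover from behind the lip.

drive_tool(series=[[[4,-0.1,0],0],[[5,-0.1,0],0],[[5,-0.2,0],0],[[4.5,-0.2,0],0],[[0,0,-4],0],[[0,0,-4],0],[[0,0,-4],0],[[0,0,-3],0],[[0,0,-1.1],0],[[0,0,0],0]])

```text
time: 14.0
ee_pos: [0.6144, -0.0714, 0.0903]
eef_rot: [0.998, -0.059, -0.0, -0.0]
ft_force: [0.2, 0.4, 0.7]
width: 0.0002
grip_force: 0.0
```

drive_tool(series=[[[-1.39,0.17,0],0],[[-1.39,0.17,0],0],[[-1.39,0.17,0],0],[[-1.39,0.17,0],0],[[-1.39,0.17,0],0],[[-1.39,0.17,0],0],[[-1.39,0.17,0],0],[[-1.39,0.17,0],0],[[-0.6,0.07,0],0],[[-0.2,0.02,0],0]])

```text
time: 15.25
ee_pos: [0.4955, -0.0579, 0.0907]
eef_rot: [0.998, -0.06, 0.001, 0.0]
ft_force: [10.8, -0.6, -7.7]
width: 0.0005
grip_force: 5.4
```

drive_tool(series=[[[-0.2,0.02,0],0],[[-0.2,0.03,0],0],[[-0.1,0.01,0],0],[[-0.1,0.01,0],0],[[-0.1,0.01,0],0],[[0,0,0],0],[[0,0,0],0],[[0,0,0],0],[[0,0,0],0],[[0,0,0],0]])

```text
time: 16.5
ee_pos: [0.495, -0.0578, 0.0918]
eef_rot: [0.998, -0.06, 0.008, -0.001]
ft_force: [37.3, -4.2, -27.9]
width: 0.0001
grip_force: 18.5
```

drive_tool(series=[[[0.8,-0.1,0],0],[[0.7,-0.1,0],0],[[0,0,4],0],[[0,0,5],0],[[0,0,5],0],[[-2,-2,3],0],[[-4,-4,0],0],[[-4,-4,0],0],[[0,-4,0],0],[[0,-4,0],0]])

```text
time: 17.75
ee_pos: [0.402, -0.2402, 0.2606]
eef_rot: [0.998, -0.06, -0.0, 0.0]
ft_force: [0.4, -0.3, 0.6]
width: 0.0008
grip_force: 0.0
```

```bash
python3 - <<'E'
from h import *
a=grab("top");b=grab("scene");np.save("top3.npy",a,allow_pickle=True)
A=cv2.resize(a["color"][215:315,200:340],(560,400),interpolation=cv2.INTER_CUBIC)
B=cv2.resize(b["color"][200:310,250:390],(255,200),interpolation=cv2.INTER_CUBIC)
can=np.zeros((600,560,3),np.uint8);can[:400]=A;can[400:,:255]=B
can[400:,260:540]=cv2.resize(a["color"],(280,200),interpolation=cv2.INTER_AREA)
cv2.imwrite("pics/v3.png",can[:,:,::-1])
E
```

```text
(no output)
```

View pics/v3.png

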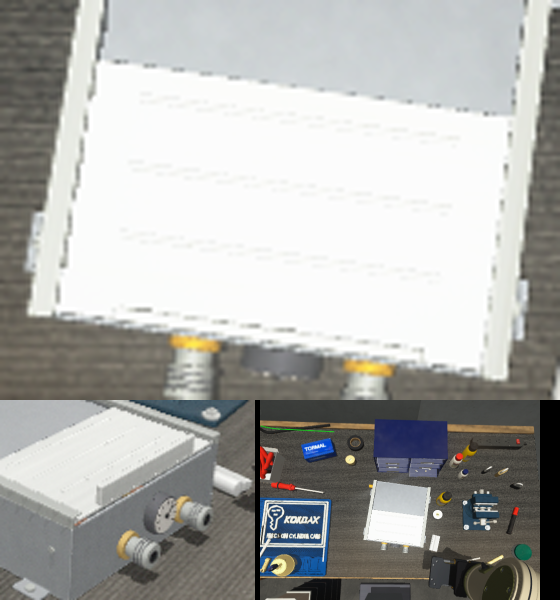

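The cover is flush with the box front: its rear edge at (105,62) works out to about x = +1 mm in the box frame, as it should when closed. The bottle and lock cylinders are where they were.

```bash
python3 -c "
from bench import r
print(r.close_job())"
```

```text
the job is handed in; nothing more can be done
None
```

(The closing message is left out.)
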